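Hang the washed spice-cupboard door back on its lift-off hinges

ROBOT

A 6-joint arm with a two-finger parallel gripper is mounted at the origin on a cart in front of the work surface, level with it; the furniture and walls round the work are solid. World frame = base frame: x ahead of the robot, y to its left, z up, the work surface at z = 0. Lengths are in m, angles in degrees, forces in N, time in s.
With the tool pointing down it reaches from about 0.3 to 0.75 m from the base axis. Payload 8.5 kg.
Tool frame: the origin (TCP) lies midway between the tips of the shut fingers; the grasp point (between the pads) lies 19 mm behind it; z points along the fingers, y is the line along which they close (so a half turn about z gives the same grasp; the last joint's range is limited). The gripper opens to 88 mm and grips with 3 to 60 N. Pads are 18 mm wide; open, the fingers measure 123 mm over their backs; the gripper's body (75 mm by 187 mm) begins 45 mm behind the grasp point.
Start: joints at [-81.148, 21.807, 74.336, -0, 83.858, -12.336], TCP at [0.199, -0.513, 0.239] pointing down, gripper open.
Joint ranges: [-178.18, 178.18], [-50.72, 133.34], [12.68, 142.11], [-81.47, 261.47], [9.98, 163.14], [-165.26, 165.26]. Speed limits (degrees/s): [136.94, 136.94, 180, 180, 180, 180].

INTERFACE

Orientations are given as a 3x3 rotation matrix whose columns are the frame's x, y, z axes.
In Python, from station import ctrl gives the robot as it stands. The module is installed in compiled form; this text tells all that it offers.
- The arm moves only by the shell command python3 -m jog 'ROWS' [FORCE]. ROWS is JSON, one flat list of numbers, 5 for each row, row after row: the shift along the world's x, y, z in mm, then the turn about the world's z in rad, then the finger opening in mm, from 0 to 88.1. A call has 1 to 10 rows; each row is the pose to reach, as a shift and turn from the pose commanded when the call began; what a row does not reach only later rows make up. A row lasts 1/10 s, in which the tool goes at most 50 mm and 8.59 degrees, less where a joint would pass 70% of its speed; a pose out of reach is approached as far as the arm can. A call with a gripper value outside its range is refused whole. The fingers move at their own pace and stop on an object; FORCE is the grip in N (left out, the last holds). Time passes only in rows, so rows that repeat a pose let the fingers close. It gives the time, the measured TCP pose, the force, the opening and the grip force at its end, in the units of the state.
- ctrl.state(): the state, without advancing time (a new reading comes with each control period).
- ctrl.grab_frame(name): name is "scene" or "top"; returns the picture (420x560x3 uint8, blue, green, red); there is no depth.
- ctrl.camera_info(name): a dict with "camera_matrix" (3x3 intrinsics, pixels), "rvec" (rotation vector, rad) and "tvec" (3), from world to camera coordinates, as OpenCV has them. Camera axes: x right, y down, z forward; pixel columns grow to the right and rows downward; lengths in m; the calibration is good to about 2 mm. A picture is of the moment at which its call begins. camera_info takes no time and is no camera call.
- ctrl.job_done(): hands the job in; it is judged then, once.
Trained networks look in the newest picture that a camera, given by its name, has taken for a name from the list of things; names that differ only in an ending like _2 or _b are one class to them, and where a whole thing is asked for, a point or a joint stands for the part that bears it (a point fixed in the world has none). Each returns a list of dicts, best first, with "score" (0 to 1); they miss things now and then, are a little off and sometimes report something else, mostly with a low value. They report only what shows in the picture. A call takes as long as a camera call.
- ctrl.find_in(camera, thing): "location" ([x, y, z] in m, in the coordinates of the camera as it stood for that picture, good to about 4 mm: the middle of the surface that is visible of it).
- ctrl.silhouettes(camera, thing): "region" (420x560 bool, what is visible of it).
The state is a dict: "t": time; "q": joint angles; "joint_velocities": joint speeds; "joint_torque": joint torques, N m; "ee_pos": TCP position; "eef_rot": TCP orientation; "contact_force": force on the tool from outside, world axes, zero at the start; "moment": the same for the moment, N m; "finger_gap": opening from 0.0 (shut) to 1.0 (fully open); "gripper_force": force on a finger pad.
Only numpy, scipy, OpenCV 4.12 (cv2) and the standard library are available. Lean on these libraries where they do the work, as an engineer would, in place of code of your own. Each camera call takes 0.05 s, during which the arm holds its last target. There are 200 camera calls.

TASK

The small door of the spice cupboard has been washed and stands in the dish rack. Lift it out, hang it back on the cupboard by lowering its two hinge knuckles together over the two upright pins until they are fully down, then push the door shut until the catch holds it flush. Feel it onto the pins without forcing: neither the hinge nor the cupboard may be pressed hard, the door must stay upright, and everything else on the worktop and in the cupboard is to be left alone.

Things in the scene. Friction and masses are not known exactly. Their poses are not given: they have to be found in the camera images.
- door: Loose framed wooden door 170 wide (y) x 180 high (z) x 14 mm thick (x), 0.3 to 0.55 kg, standing upright in the rack with 18 mm under it and 1.5 mm play each side; lift at least 65 mm to clear the loops. Origin: centre of the panel's underside. Front faces its -x, with a steel knob (22 mm wide, 23 mm out) at y -68, z 88. Hinge edge at +y.
- door_top (a point): Middle of the door's top edge, 180 mm over its underside. The top rail (upper 40 mm, plain, 14 mm thick) is the place to grip from above; the balance point lies within 5 mm of here along the edge.
- knuckle_low (a point): Centre of the lower end of the door's lower knuckle (door x -5, y +94, z 12). Two steel knuckles, upright tubes open at both ends, 24 mm long, 17 mm outside, 10.8 mm bore (0.9 mm play all round on the pin), share this vertical axis; the upper one spans door z 148 to 172.
- free_edge (a point): Middle of the door's free vertical edge (door x 0, y -85, z 90). Closed, it lies 74 mm in front of the cupboard's origin. Forcing the door is: over 30 N on the pins while hanging it, or over 60 N on cupboard and hinge in all while shutting it.
- tongue (a point): Tip of the steel catch tongue, 16 mm wide, that sticks 20 mm out of the door's back (door x +27, y -48, z 163).
- cupboard: Wooden spice cupboard, open in front, 208 wide (y) x 130 deep (x) x 220 mm high, fixed. Origin: centre of its underside; front face at its x -65. Hung and closed, the door's front looks to its -x, its underside is at z 25 and its back 2 mm off the front face, on rubber bumpers. Door opens by swinging its free edge to -x.
- hinge_nominal (a point): Nominal foot of the lower pin (cupboard x -79, y +86, z 37). Two upright steel pins stand on this axis, 9 mm thick, 22 mm long, tips almost square (0.4 mm bevel); their feet, where the knuckles come to rest, are at z 37 and 173. The pins' strip is clamped through slots: the true axis lies up to 6.5 mm to either side along the cupboard's y, the same for both, to be found by sight or feel.
- catch (a point): Spring roller under the cupboard's top (cupboard x -55, y -56, z 194). In the last 10 degrees of closing the door's tongue passes under it (a push of a few N near the free edge), then it holds the door shut. Because of tongue and top board the door can be lowered on its pins only while open: 60 to 110 degrees is good; at 90 the door's front looks to the cupboard's +y.
- rack: Steel-wire dish rack, 190 mm (x) by 150 mm (y), fixed, origin: centre of its underside. The loops, 75 mm high and 90 mm wide, stand parallel to its y-z plane. The door stands in the middle slot; a white side plate 132 mm across dries near the -x end.
- spice_a: Spice jar with a green cap, 46 mm across, 106 mm high, standing in the cupboard; origin: centre of its underside. To be left alone.
- spice_b: Spice jar with a dark cap, 44 mm across, 105 mm high, standing in the cupboard; origin: centre of its underside. To be left alone.
- shaker: Small glass shaker, 44 mm across, 90 mm high, standing in the cupboard; origin: centre of its underside. To be left alone.
- mug: Brown mug, 78 mm across, 126 mm high, on the worktop; origin: centre of its underside. To be left alone.
- dish: Small fluted glass dish, 69 mm across, 38 mm high, on the worktop; origin: centre of its underside. To be left alone.
- soup: Red carton, 55 x 101 x 148 mm, on the worktop; origin: centre of its underside. To be left alone.

How it is judged (in metres and radians):
On the way, in this order (a step that is already met when the one before it is completed fails the run):
1. both knuckles are fully down on their pins, the door still open (z of knuckle_low in the frame of cupboard between 0.034 and 0.04 m and horizontal distance between knuckle_low and hinge_nominal below 0.01 m and angle between door's own z axis and vertical below 0.035 rad and angle between the x axis of door and the x axis of cupboard, either way round above 0.4 rad), for 0.2 s.
2. the door, still on its pins, is swung shut (z of knuckle_low in the frame of cupboard between 0.034 and 0.04 m and horizontal distance between knuckle_low and hinge_nominal below 0.01 m and angle between door's own z axis and vertical below 0.035 rad and angle between the x axis of door and the x axis of cupboard, either way round below 0.05 rad and x of free_edge in the frame of cupboard above -0.082 m), for 0.2 s.
At the end, for the whole second after the job is handed in: The door hangs on both pins, fully down (within 3 mm in height; within 10 mm of the nominal pin axis sideways, as the slots allow), upright to 2 degrees, shut (parallel to the front within 3 degrees, free edge within 8 mm of closed), at rest and released (all of step 2 and linear speed of door below 0.02 m/s and angular speed of door below 0.1 rad/s); the robot touches nothing.
It fails at once if the open door is forced on the hinge pins (contact above 30 N) (contact force between door and cupboard above 30 N and angle between the x axis of door and the x axis of cupboard, either way round above 0.4 rad).
It fails at once if the door is slammed or rammed on the cupboard (all contacts together above 60 N) (contact force between door and cupboard above 60 N).
It fails at once if the door is tipped over or dropped flat (more than 30 degrees from upright) (angle between door's own z axis and vertical above 0.52 rad).
It fails at once if a thing that was to be left alone is moved more than 25 mm (distance of any of spice_a, spice_b, shaker, mug, dish, soup from where it was at the start of the episode above 0.025 m).
It also fails if it takes over 72 s, if anything falls off the work surface, if the arm or the gripper's body presses on something with over 40 N, if the wrist force passes 120 N, or if a joint passes its speed limit or range.

## Working session

There is one attempt and no reset: what is moved stays moved. The work goes in short steps, Python scripts to look and compute and a shell command to move; the robot and the scene stay as the last step left them, time stands still between calls to the robot, and variables do not carry over. Pictures are saved under pics/ and viewed, at most 10 in all, crops included, and the job is handed in when it is done.

```bash
mkdir -p pics; cat > h.py <<'E'
import numpy as np, cv2
from station import ctrl
def cam(n):
    c=ctrl.camera_info(n); K=np.array(c["camera_matrix"],float); R=cv2.Rodrigues(np.array(c["rvec"],float))[0]; t=np.array(c["tvec"],float).ravel()
    return K,R,t
def world(n,p):
    K,R,t=cam(n); return R.T@(np.array(p)-t)
def proj(n,P):
    K,R,t=cam(n); q=(R@np.atleast_2d(P).T).T+t; q=q@K.T; return q[:,:2]/q[:,2:]
def ray(n,uv,z):
    "pixel to world at height z"
    K,R,t=cam(n); C=-R.T@t; d=R.T@np.linalg.solve(K,[uv[0],uv[1],1.]); return C+d*(z-C[2])/d[2]
E
python3 - <<'E'
from h import *
np.set_printoptions(precision=4,suppress=True)
for n in ("scene","top"):
    im=ctrl.grab_frame(n); cv2.imwrite(f"pics/{n}0.png",im)
    K,R,t=cam(n); print(n,-R.T@t,R[2],K[0,0])
    for th in ("door","door_top","knuckle_low","free_edge","tongue","cupboard","hinge_nominal","catch","rack","spice_a","shaker","mug","dish","soup"):
        try: print(th,[(round(d["score"],2),world(n,d["location"])) for d in ctrl.find_in(n,th)[:2]])
        except Exception as e: print(th,e)
s=ctrl.state(); print(s)
E
```

```text
scene [-0.6968 -0.7166  0.7602] [ 0.7763  0.4828 -0.4054] 495.408081957902
door [(0.83, array([0.4693, 0.2438, 0.1533]))]
door_top [(0.78, array([0.4729, 0.2485, 0.1528]))]
knuckle_low [(0.92, array([0.4756, 0.2465, 0.1558])), (0.33, array([ 0.4059, -0.3674,  0.0756]))]
free_edge []
tongue [(0.61, array([0.4675, 0.2466, 0.1579]))]
cupboard [(0.73, array([ 0.6511, -0.0223,  0.1371]))]
hinge_nominal [(0.86, array([ 0.6473, -0.0207,  0.1306])), (0.38, array([0.4926, 0.3099, 0.0434]))]
catch [(0.93, array([ 0.6523, -0.0224,  0.1358]))]
rack [(0.53, array([0.4955, 0.3116, 0.0434]))]
spice_a [(0.78, array([0.6829, 0.0338, 0.0821])), (0.74, array([ 0.6769, -0.0244,  0.0844]))]
shaker []
mug [(0.84, array([ 0.4073, -0.3694,  0.075 ]))]
dish [(0.74, array([0.346 , 0.3998, 0.0284]))]
soup [(0.87, array([ 0.6503, -0.3693,  0.0552]))]
top [-0.3341 -0.0042  1.4595] [ 0.5578  0.0247 -0.8296] 508.78848624628444
door []
door_top [(0.64, array([0.5145, 0.2341, 0.1399]))]
knuckle_low [(0.91, array([0.5182, 0.2378, 0.1445]))]
free_edge [(0.92, array([0.5135, 0.2381, 0.1434]))]
tongue [(0.55, array([0.5
[... 357 characters left out ...]
 -0.0671,  0.0694]))]
mug []
dish [(0.54, array([0.3593, 0.4077, 0.0151]))]
soup [(0.73, array([ 0.6464, -0.3754,  0.1473]))]
{'t': 1.5, 'q': array([-81.1477,  21.8062,  74.3333,  -0.0015,  83.8573, -12.3363]), 'joint_velocities': array([ 0.0414, -0.0265, -0.0342, -0.0103,  0.0402,  0.0759]), 'joint_torque': array([  0.0006, -43.7796, -22.4728,   0.0714,   0.0314,  -0.    ]), 'ee_pos': array([ 0.1988, -0.5128,  0.2388]), 'eef_rot': array([[ 0.9324,  0.3614, -0.    ],
       [ 0.3614, -0.9324, -0.0001],
       [-0.    ,  0.0001, -1.    ]]), 'contact_force': array([-0.2871, -0.0153, -0.2916]), 'moment': array([-0.0363,  0.0064, -0.0178]), 'gripper_force': 0.0, 'finger_gap': 0.9991329501126861}
```

```bash
python3 - <<'E'
import cv2
a=cv2.imread("pics/scene0.png");b=cv2.imread("pics/top0.png")
cv2.imwrite("pics/v1.png",cv2.resize(a,(784,588),interpolation=2)); cv2.imwrite("pics/v2.png",cv2.resize(b,(784,588),interpolation=2))
E
```

```text
(no output)
```

View pics/v1.png

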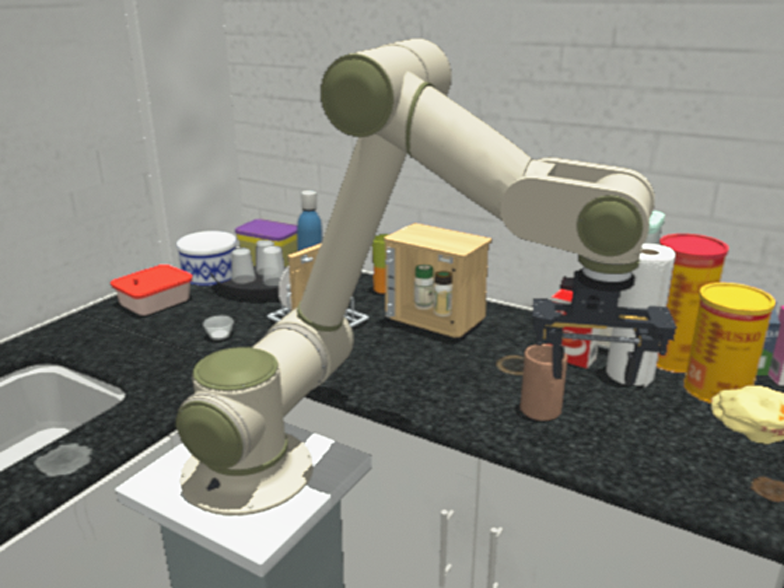

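View pics/v2.png

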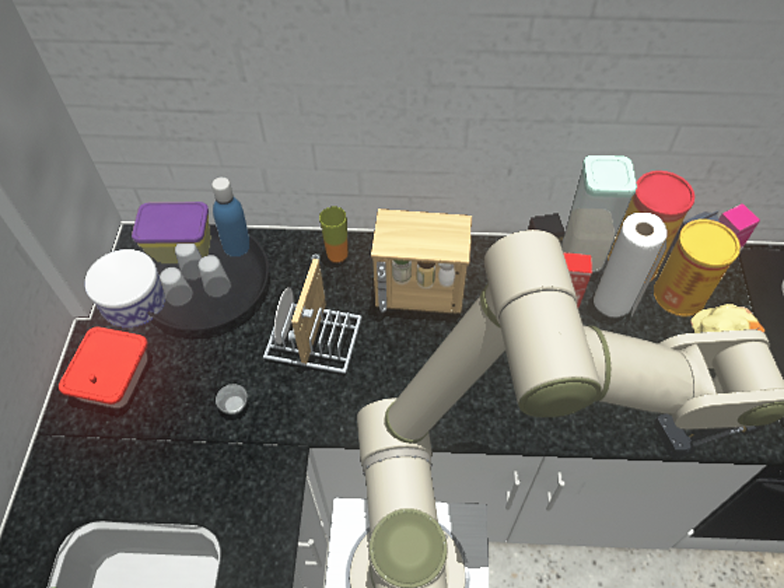

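```bash
python3 - <<'E'
import cv2,numpy as np
b=cv2.imread("pics/top0.png")
# top0 crop 185..345 cols, 140..270 rows
cv2.imwrite("pics/v3.png",cv2.resize(b[170:270,185:265],(480,600),interpolation=2)); 
c=b[148:228,260:342]
cv2.imwrite("pics/v4.png",cv2.resize(c,(615,600),interpolation=2))
E
```

```text
(no output)
```

View pics/v3.png

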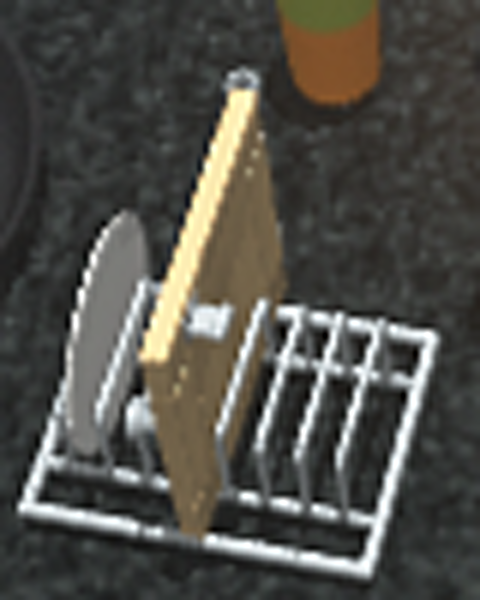

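View pics/v4.png

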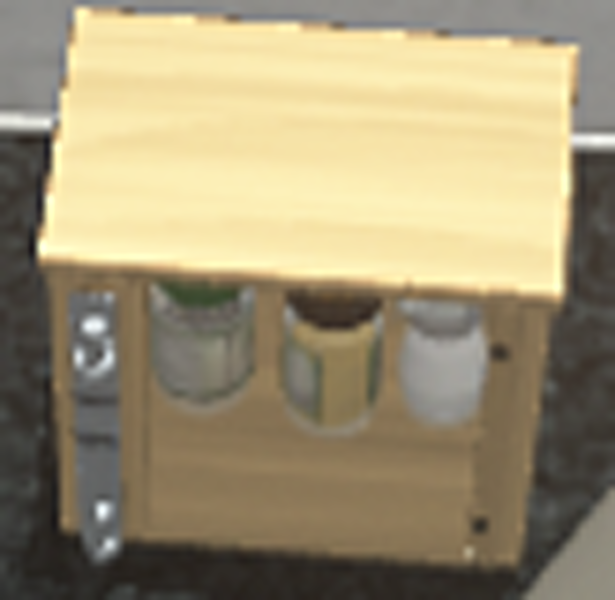

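```bash
cat >> h.py <<'E'
def rect(im,n,z,c,w=0.26,s=4000,lo=(15,60,150),hi=(30,190,255)):
    "metric top view of plane z around c, threshold, min area rectangle -> centre, size, long-axis yaw"
    g=np.array([[-w/2,-w/2],[w/2,-w/2],[w/2,w/2],[-w/2,w/2]]); P=np.c_[g+c,np.full(4,z)]
    H=cv2.getPerspectiveTransform(proj(n,P).astype(np.float32),((g+w/2)*s).astype(np.float32))
    N=int(w*s); W=cv2.warpPerspective(im,H,(N,N),flags=cv2.INTER_LINEAR)
    m=cv2.inRange(cv2.cvtColor(W,cv2.COLOR_BGR2HSV),np.array(lo),np.array(hi))
    cs=max(cv2.findContours(m,0,1)[0],key=cv2.contourArea); r=cv2.minAreaRect(cs)
    b=cv2.boxPoints(r)/s-w/2+c; e=max([b[1]-b[0],b[2]-b[1]],key=np.linalg.norm); e=e if e[0]>0 else -e
    return b.mean(0),np.array(r[1])/s,np.degrees(np.arctan2(e[1],e[0])),W,m
E
python3 - <<'E'
from h import *
np.set_printoptions(precision=4,suppress=True)
im=cv2.imread("pics/top0.png"); hs=cv2.cvtColor(im,cv2.COLOR_BGR2HSV)
print(hs[168,300],hs[195,215],hs[210,220],hs[215,300])
o=[]
for nm,z,c,w in (("cup",.22,(.65,0),.30),("door",.198,(.51,.24),.24)):
    *r,W,m=rect(im,"top",z,np.array(c),w,lo=(15,50,195)); print(nm,*r)
    o.append(cv2.resize(np.hstack([W,cv2.cvtColor(m,8)]),(700,300)))
cv2.imwrite("pics/v5.png",np.vstack(o)[:, :])
E
```

```text
[ 23  83 247] [ 0  0 50] [18 90 99] [ 18  93 142]
cup [ 0.6801 -0.0085] [0.2169 0.1376] 86.97885737139667
door [0.5357 0.2395] [0.0148 0.17  ] -9.462329431153078
```

View pics/v5.png

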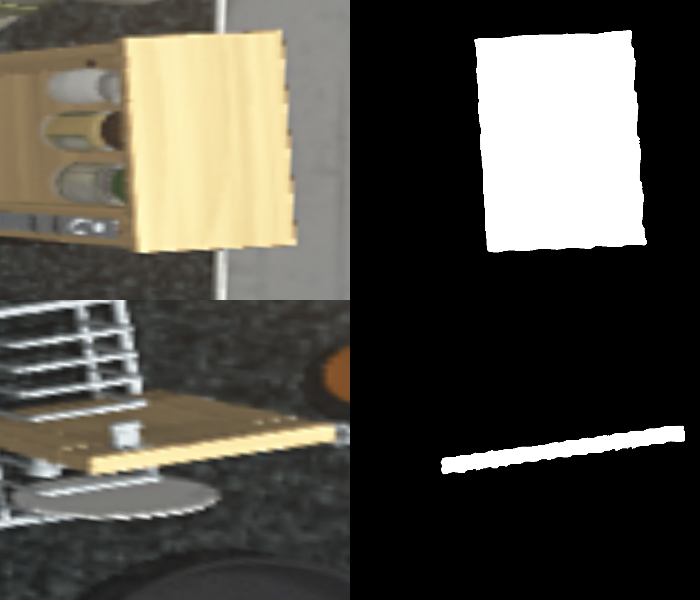

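The views show the door in the rack, hinge edge pointing away from the robot and knob toward +y. That is already close to its 96° open pose, so it needs no turn. In the crops, the upper pin is near (97,325) and the lower pin near (103,508). Moving above the door now.

```bash
python3 -m jog '[0,0,60,0,60, 50,80,100,-0.1,60, 330,750,100,-0.535,60, 330,750,100,-0.535,60, 330,750,100,-0.535,60, 330,750,100,-0.535,60, 330,750,100,-0.535,60, 330,750,100,-0.535,60, 330,750,100,-0.535,60, 330,750,100,-0.535,60]' 10; python3 -m jog '[0,0,0,0,60]'
```

```text
t: 2.5
ee_pos: [0.3804, -0.1063, 0.3262]
eef_rot: [[0.986, -0.165, 0.001], [-0.165, -0.986, -0.0], [0.001, 0.0, -1.0]]
contact_force: [1.2, -0.3, 0.3]
finger_gap: 0.677
gripper_force: 0.0
t: 2.6
ee_pos: [0.3812, -0.1033, 0.3264]
eef_rot: [[0.988, -0.156, 0.002], [-0.156, -0.988, 0.0], [0.001, -0.001, -1.0]]
contact_force: [0.1, -0.6, 0.5]
finger_gap: 0.682
gripper_force: 0.0
```

```bash
python3 -m jog '[154,343,-65,-0.008,60, 154,343,-65,-0.008,60, 154,343,-65,-0.008,60, 154,343,-65,-0.008,60, 154,343,-65,-0.008,60, 154,343,-65,-0.008,60, 154,343,-65,-0.008,60, 154,343,-65,-0.008,60, 154,343,-65,-0.008,60, 154,343,-65,-0.008,60]'; python3 - <<'E'
from h import *
np.set_printoptions(precision=4,suppress=True)
print(ctrl.state()["ee_pos"],ctrl.state()["eef_rot"][:,1])
s=ctrl.grab_frame("scene"); t=ctrl.grab_frame("top"); cv2.imwrite("pics/s1.png",s); cv2.imwrite("pics/t1.png",t)
a=np.radians(-3.02); R=np.array([[np.cos(a),-np.sin(a)],[np.sin(a),np.cos(a)]])
o=np.array([.6801,-.0085]); h=o+R@[-.079,.086]; print(h)
out=[]
k=8
for n,im in (("top",t),("scene",s)):
    p=proj(n,[*h,.12])[0]; x0,y0=int(p[0])-24,int(p[1])-36
    c=cv2.resize(im[y0:y0+72,x0:x0+48],None,fx=k,fy=k,interpolation=2); d=c.copy()
    for off,col in ((-.006,(0,0,255)),(0,(0,255,0)),(.006,(255,0,0))):
        hh=h+R@[0,off]
        for z0 in (.037,.173):
            q=(proj(n,[[*hh,z0],[*hh,z0+.022]])-[x0,y0]+.5)*k
            cv2.line(d,tuple(q[0].astype(int)),tuple(q[1].astype(int)),col,1)
    out+= [c[:,:],d] if n=="scene" else [c,d]
    print(n,x0,y0)
cv2.imwrite("pics/v6.png",cv2.resize(np.hstack(out),None,fx=.52,fy=1)[:576])
E
```

```text
t: 3.6
ee_pos: [0.5343, 0.2342, 0.2604]
eef_rot: [[0.985, -0.172, -0.001], [-0.172, -0.985, -0.001], [-0.001, 0.001, -1.0]]
contact_force: [-0.9, -0.2, 0.6]
finger_gap: 0.682
gripper_force: 0.0
[0.5343 0.2342 0.2604] [-0.1721 -0.9851  0.0007]
[0.6057 0.0815]
top 247 168
scene 254 164
```

View pics/v6.png

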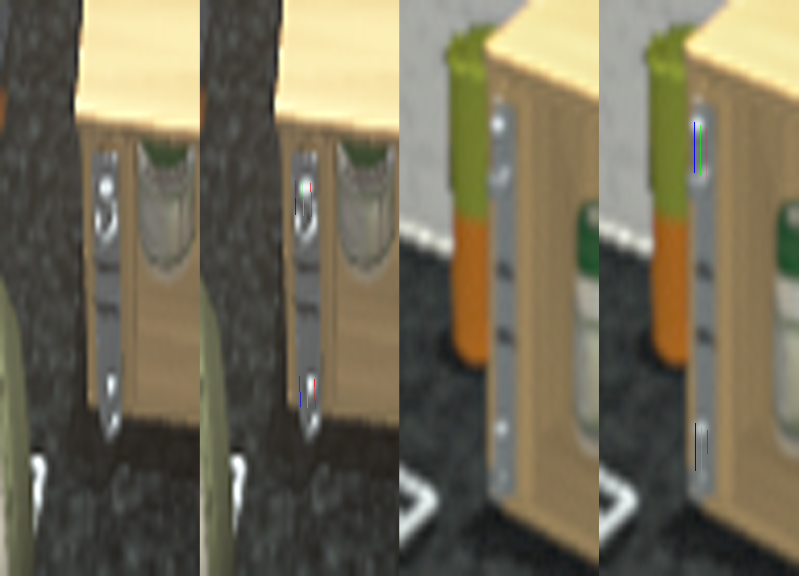

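```bash
python3 - <<'E'
from h import *
np.set_printoptions(precision=0,suppress=True,linewidth=200)
a=np.radians(-3.02); R=np.array([[np.cos(a),-np.sin(a)],[np.sin(a),np.cos(a)]]); h=np.array([.6057,.0815])
offs=np.arange(-16,17,1)/1000
print((offs*1e3))
for n,f in (("top","t1"),("scene","s1"),("top","top0")):
    im=cv2.cvtColor(cv2.imread(f"pics/{f}.png"),6).astype(np.float32)
    for z0,z1 in ((.039,.058),(.175,.194),(.075,.165)):
        zs=np.linspace(z0,z1,9); M=[]
        for o in offs:
            p=h+R@[0 if z1-z0<.05 else .012,o]; q=proj(n,np.c_[np.tile(p,(9,1)),zs]).astype(np.float32)
            M.append(cv2.remap(im,q[:,:1],q[:,1:],cv2.INTER_CUBIC).ravel())
        print(n,z0,np.mean(M,1))
E
```

```text
[-16. -15. -14. -13. -12. -11. -10.  -9.  -8.  -7.  -6.  -5.  -4.  -3.  -2.  -1.   0.   1.   2.   3.   4.   5.   6.   7.   8.   9.  10.  11.  12.  13.  14.  15.  16.]
top 0.039 [112. 110. 108. 105. 103. 101.  99. 102. 107. 114. 125. 141. 160. 175. 177. 161. 135. 109.  95.  95.  99. 101. 102. 104. 106. 109. 112. 114. 116. 121. 121. 110.  89.]
top 0.175 [111. 110. 109. 106. 105. 109. 118. 130. 141. 148. 151. 153. 157. 160. 161. 161. 157. 148. 135. 122. 110. 104. 105. 107. 109. 111. 113. 115. 117. 117. 110.  99.  85.]
top 0.075 [114. 112. 111. 110. 109. 107. 106. 108. 112. 117. 119. 115. 109. 105. 104. 104. 104. 103. 102. 102. 104. 108. 112. 112. 109. 106. 104. 106. 110. 114. 116. 115. 109.]
scene 0.039 [127. 124. 122. 121. 119. 117. 116. 115. 115. 116. 118. 121. 123. 126. 129. 131. 132. 134. 134. 134. 133. 132. 133. 134. 133. 130. 125. 121. 115. 106.  95.  86.  78.]
scene 0.175 [123. 122. 121. 121. 121. 121. 121. 122. 124. 125. 126. 127. 129. 130. 132. 133. 134. 136. 137. 137. 137. 135. 133. 131. 127. 123. 121. 118. 115. 113. 112. 112. 112.]
scene 0.075 [135. 134. 133. 132. 130. 129. 128. 126. 124. 122. 120. 119. 117. 115. 114. 113. 112. 112. 112. 113. 114. 114. 114. 115. 116. 117. 118. 119. 121. 122. 124. 126. 126.]
top 0.039 [112. 110. 107. 104. 102.  99.  98. 101. 107. 114. 124. 141. 160. 175. 177. 161. 135. 109.  94.  94.  98. 100. 101. 103. 105. 108. 110. 112. 115. 120. 121. 109.  86.]
top 0.175 [111. 110. 109. 106. 105. 109. 118. 129. 141. 148. 151. 154. 157. 159. 160. 160. 156. 148. 135. 121. 109. 102. 103. 106. 107. 110. 112. 114. 116. 116. 109.  96.  83.]
top 0.075 [114. 111. 110. 110. 109. 106. 105. 107. 112. 117. 118. 114. 107. 103. 102. 103. 103. 101. 100. 100. 102. 106. 110. 110. 108. 104. 103. 105. 109. 112. 114. 113. 108.]
```

```bash
python3 - <<'E'
from h import *
np.set_printoptions(precision=4,suppress=True,linewidth=200)
a=np.radians(-3.02); R=np.array([[np.cos(a),-np.sin(a)],[np.sin(a),np.cos(a)]]); o=np.array([.6801,-.0085])
f=lambda v:(np.array(v)/7.5+[260,148]-.43)
for nm,v,z in (("FTL",(40,260),.22),("FTR",(560,298),.22),("BTL",(78,8),.22),("BTR",(578,45),.22),("FBL",(62,530),0),("FBR",(520,565),0)):
    print(nm,R.T@(ray("top",f(v),z)[:2]-o))
for nm,v,z in (("upper tip centre",(97,325),.195),("lower tip c",(103,508),.059),("strip top edge",(92,292),.2)):
    print(nm,R.T@(ray("top",f(v),z)[:2]-o))
# vertical profile along image through the pins (top cam), column fixed
im=cv2.cvtColor(cv2.imread("pics/top0.png"),6)
print("upper",im[182:202,272]); print("upper",im[182:202,273]); print("low",im[206:228,273]); print("low",im[206:228,274])
h=o+R@[-.079,.083]
print(proj("top",[[*h,.173],[*h,.195],[*h,.037],[*h,.059]]))
for zc,nm in ((.11,0),):
  for z in (.0,.22):
    pass
E
```

```text
FTL [-0.0689  0.1063]
FTR [-0.0684 -0.1063]
BTL [0.0679 0.1061]
BTR [ 0.0672 -0.1083]
FBL [-0.0554  0.1055]
FBR [-0.0548 -0.1047]
upper tip centre [-0.0812  0.0821]
lower tip c [-0.0808  0.0825]
strip top edge [-0.0682  0.0855]
upper [236 150 105 106 106 127 110  97 189 242 173 106  98  98  98 166 125  96  92  64]
upper [239 153 103 105 108 115 106  99 167 227 146 122 102  89 182 166 113  99  93  71]
low [ 68  91 100 100 100  99 100  98  95 226 239 144  97  96  99 143 106  54  44  41  38  36]
low [ 68  83  98  99  99 100  99  98  94 174 163 110  93 120 220 153  78  44  38  36  34  52]
[[272.4431 194.513 ]
 [272.2814 190.311 ]
 [273.3658 218.4937]
 [273.2249 214.8318]]
```

```bash
python3 - <<'E'
from h import *
np.set_printoptions(precision=4,suppress=True,linewidth=200)
a=np.radians(-3.02); R=np.array([[np.cos(a),-np.sin(a)],[np.sin(a),np.cos(a)]]); o=np.array([.6801,-.0085])
im=cv2.cvtColor(cv2.imread("pics/top0.png"),6).astype(float)
for nm,r0,c0,z in (("up",189,268,.195),("low",213,269,.059)):
    p=im[r0:r0+5,c0:c0+9]; print(p.astype(int)); w=np.clip(p-125,0,None); yy,xx=np.mgrid[r0:r0+5,c0:c0+9]
    c=np.array([(w*xx).sum(),(w*yy).sum()])/w.sum(); P=ray("top",c,z); print(nm,c,P,R.T@(P[:2]-o))
s=cv2.cvtColor(cv2.imread("pics/s1.png"),6)
h=o+R@[-.081,.083]
q=proj("scene",[[*h,.173],[*h,.195],[*h,.037],[*h,.059]]);print(q)
for k in (1,3):
    u,v=q[k].astype(int); print(v-4,u-6); print(s[v-4:v+9,u-6:u+8])
E
```

```text
[[114 104 102 101  97  99 101  99 110]
 [113 115 101 149 189 167 110  98 110]
 [114 108  98 228 242 227 123  99 111]
 [113 103 100 143 173 146 105 103 110]
 [114 104  98  92 106 122 158 114 109]]
up [272.1503 191.0402] [0.6028 0.0788 0.195 ] [-0.0818  0.0831]
[[112 105 100 100  98  98 101  94 109]
 [113 104  99  97  95  94  98  93 109]
 [113 106 100 110 226 174 108  99 111]
 [113 107  98 101 239 163 103 101 111]
 [116 106 100 100 144 110  97 102 111]]
low [273.271  215.5919] [0.6026 0.0782 0.059 ] [-0.082   0.0825]
[[278.3393 185.8407]
 [278.3006 179.5649]
 [278.5689 223.1631]
 [278.5328 217.292 ]]
175 272
[[111 111 113 121 130 137 137 131 126 128 129 128 126 122]
 [114 113 112 121 140 155 151 131 126 126 128 130 130 127]
 [113 112 112 117 126 131 129 124 119 119 121 130 133 130]
 [111 112 112 120 144 161 149 126 118 116 119 128 132 128]
 [112 112 113 130 184 225 205 147 118 117 120 129 132 129]
 [113 112 112 118 141 162 152 126 117 116 119 130 133 129]
 [111 112 114 114 114 117 117 115 116 118 120 128 132 128]
 [112 114 113 113 114 119 120 116 118 121 122 129 132 128]
 [112 114 110 
[... 357 characters left out ...]
1  65 104 126 120 117 116 115 120 125 131 135 134]
 [ 54  53  66 104 123 118 113 113 114 119 125 131 135 132]
 [ 58  56  68 104 129 134 141 134 119 119 125 130 137 131]
 [ 56  54  67 107 141 167 189 170 129 118 125 132 135 132]
 [ 56  49  66 104 131 138 146 134 118 118 126 133 135 133]
 [ 50  51  65 104 127 121 118 115 114 118 127 133 135 134]
 [ 55  55  69 106 128 124 119 118 115 120 125 133 134 132]
 [ 62  61  71 105 127 123 119 117 115 119 126 132 136 131]
 [ 67  63  67  96 119 121 123 120 113 118 127 132 135 131]
 [ 63  62  66  89 108 119 134 133 117 116 126 132 136 131]
 [ 60  59  65  89 112 120 126 121 113 115 125 133 136 131]
 [ 59  58  62  89 114 119 119 116 114 118 125 132 133 131]]
```

```bash
python3 -m jog '[1,0,-30,0.005,60, 1,0,-60,0.005,60, 1,0,-80,0.005,60, 1,0,-95,0.005,60, 1,0,-101,0.005,60, 1,0,-101,0.005,60]'
```

```text
t: 4.3
ee_pos: [0.5351, 0.2338, 0.16]
eef_rot: [[0.986, -0.169, -0.0], [-0.169, -0.986, -0.0], [-0.0, 0.0, -1.0]]
contact_force: [-0.1, 0.3, -0.0]
finger_gap: 0.684
gripper_force: 0.0
```

```bash
python3 -m jog '[0,5.5,0,0.004,60, 0,5.5,0,0.004,60, 0,5.5,0,0.004,0, 0,5.5,0,0.004,0, 0,5.5,0,0.004,0, 0,5.5,0,0.004,0, 0,5.5,0,0.004,0, 0,5.5,0,0.004,0, 0,5.5,0,0.004,0]' 15
```

```text
t: 5.2
ee_pos: [0.5352, 0.2403, 0.1599]
eef_rot: [[0.987, -0.163, 0.0], [-0.163, -0.987, 0.0], [0.0, -0.0, -1.0]]
contact_force: [0.3, 1.5, 0.1]
finger_gap: 0.157
gripper_force: 15.0
```

```bash
python3 -m jog '[0,0,0,0,0, 0,0,0,0,0, 0,0,0,0,0]' 45
```

```text
t: 5.5
ee_pos: [0.5352, 0.2403, 0.1599]
eef_rot: [[0.987, -0.163, 0.0], [-0.163, -0.987, 0.0], [0.0, -0.0, -1.0]]
contact_force: [-0.0, 1.0, 0.0]
finger_gap: 0.156
gripper_force: 45.0
```

```bash
python3 -m jog '[0,0,5,0,0, 0,0,15,0,0, 0,0,30,0,0, 0,0,50,0,0, 0,0,70,0,0, 0,0,90,0,0, 0,0,110,0,0, 0,0,110,0,0, 0,0,110,0,0]'; python3 - <<'E'
from h import *
np.set_printoptions(precision=4,suppress=True)
t=ctrl.grab_frame("top"); cv2.imwrite("pics/t2.png",t)
*r,W,m=rect(t,"top",.308,np.array([.535,.24]),.24,lo=(15,50,195)); print(*r, ctrl.state()["moment"])
E
```

```text
t: 6.4
ee_pos: [0.5349, 0.2401, 0.2694]
eef_rot: [[0.987, -0.164, -0.001], [-0.164, -0.987, -0.0], [-0.001, 0.0, -1.0]]
contact_force: [0.7, 0.2, -4.6]
finger_gap: 0.15
gripper_force: 45.0
[0.6236 0.194 ] [0.0021 0.0006] 11.309891818041596 [0.009  0.023  0.0096]
```

```bash
python3 -m jog '[-3,-15,0,0,0, -9,-45,0,0,0, -14,-80,0,0,0, -20,-115,0,0,0, -24,-140,0,0,0, -26,-150,0,0,0, -26,-150,-20,0,0, -26,-150,-45,0,0, -26,-150,-65,0,0, -26,-150,-72,0,0]'; python3 -m jog '[0,0,0,0,0, 0,0,0,0,0, 0,0,0,0,0]' 
python3 - <<'E'
from h import *
np.set_printoptions(precision=4,suppress=True)
t=ctrl.grab_frame("top"); cv2.imwrite("pics/t3.png",t); s=ctrl.grab_frame("scene"); cv2.imwrite("pics/s3.png",s)
p=ctrl.state()["ee_pos"]; print(p)
k=np.array([p[0]+.0005+.0935,p[1]-.0008-.0105]); z=p[2]+.039-.180; print("predicted knuckle axis",k,"underside",z)
out=[]
for n,im in (("top",t),("scene",s)):
    q=proj(n,[[*k,z+.172],[*k,z+.148],[*k,z+.036],[*k,z+.012]]); print(n,q)
    u,v=proj(n,[*k,.13])[0].astype(int); c=cv2.resize(im[v-37:v+38,u-25:u+25],(400,600),interpolation=2)
    for a in q: cv2.circle(c,tuple(((a-[u-25,v-37]+.5)*8).astype(int)),2,(0,0,255),-1)
    out.append(c)
cv2.imwrite("pics/v7.png",np.hstack(out))
E
```

```text
t: 7.45
ee_pos: [0.508, 0.0902, 0.1957]
eef_rot: [[0.987, -0.163, -0.004], [-0.163, -0.987, -0.001], [-0.004, 0.001, -1.0]]
contact_force: [-0.3, -0.4, -4.8]
finger_gap: 0.156
gripper_force: 44.7
t: 7.75
ee_pos: [0.5094, 0.0903, 0.1987]
eef_rot: [[0.987, -0.163, 0.001], [-0.163, -0.987, -0.0], [0.001, -0.0, -1.0]]
contact_force: [-0.6, -0.3, -5.2]
finger_gap: 0.156
gripper_force: 44.7
[0.5093 0.0903 0.1986]
predicted knuckle axis [0.6033 0.079 ] underside 0.05757080545516263
top [[271.838  184.0908]
 [272.0232 188.8367]
 [272.8287 209.4774]
 [272.9897 213.603 ]]
scene [[278.1154 169.5681]
 [278.159  176.5306]
 [278.3556 207.9453]
 [278.3964 214.4552]]
```

View pics/v7.png

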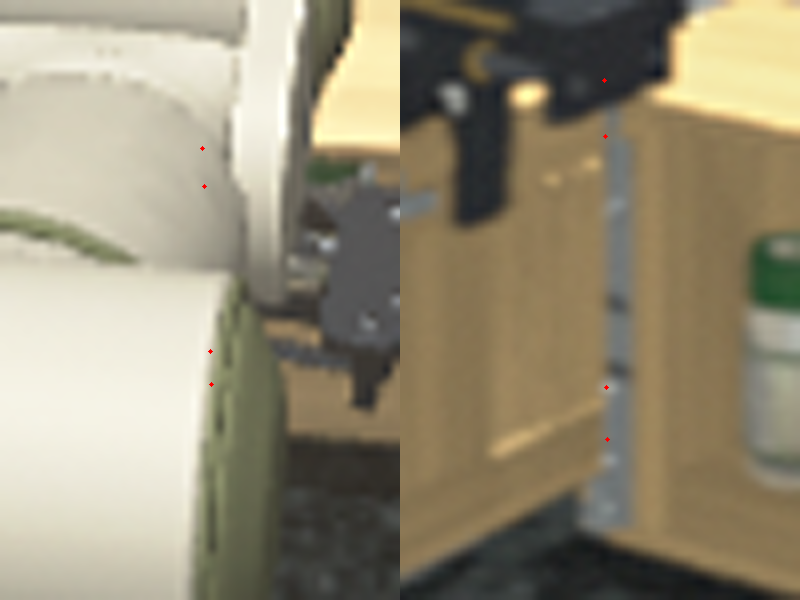

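```bash
python3 -m jog '[-0.5,-0.5,-2,0,0, -0.5,-0.5,-4,0,0, -0.5,-0.5,-6,0,0, -0.5,-0.5,-8,0,0, -0.5,-0.5,-8,0,0, -0.5,-0.5,-8,0,0]'; python3 -m jog '[0,0,-1,0,0, 0,0,-1,0,0, 0,0,-1,0,0]' ; python3 -m jog '[0,0,-1,0,0, 0,0,-1,0,0, 0,0,-1,0,0]'
```

```text
t: 8.45
ee_pos: [0.5087, 0.0897, 0.1898]
eef_rot: [[0.987, -0.163, -0.0], [-0.163, -0.987, 0.0], [-0.0, -0.0, -1.0]]
contact_force: [-1.2, -0.3, -4.3]
finger_gap: 0.151
gripper_force: 44.7
t: 8.75
ee_pos: [0.5086, 0.0898, 0.1889]
eef_rot: [[0.987, -0.163, -0.0], [-0.163, -0.987, -0.0], [-0.0, 0.0, -1.0]]
contact_force: [0.3, -0.1, -4.7]
finger_gap: 0.156
gripper_force: 44.7
t: 9.05
ee_pos: [0.5086, 0.0898, 0.1878]
eef_rot: [[0.987, -0.163, -0.0], [-0.163, -0.987, 0.0], [-0.0, -0.0, -1.0]]
contact_force: [-0.2, -0.0, -4.9]
finger_gap: 0.156
gripper_force: 44.7
```

```bash
python3 -m jog '[0,0,-0.5,0,0, 0,0,-1,0,0, 0,0,-1,0,0]' ; python3 -m jog '[0,0,-0.5,0,0, 0,0,-1,0,0, 0,0,-1,0,0]'
```

```text
t: 9.35
ee_pos: [0.5086, 0.0898, 0.1868]
eef_rot: [[0.987, -0.163, -0.0], [-0.163, -0.987, 0.0], [-0.0, 0.0, -1.0]]
contact_force: [-0.8, 0.6, -5.0]
finger_gap: 0.154
gripper_force: 44.7
t: 9.65
ee_pos: [0.5086, 0.0897, 0.1858]
eef_rot: [[0.987, -0.163, -0.0], [-0.163, -0.987, 0.0], [-0.0, 0.0, -1.0]]
contact_force: [0.3, -0.3, -5.3]
finger_gap: 0.153
gripper_force: 44.7
```

```bash
python3 -m jog '[0,0,-0.5,0,0, 0,0,-1,0,0, 0,0,-1,0,0]' ; python3 -m jog '[0,0,-0.5,0,0, 0,0,-1,0,0, 0,0,-1,0,0]'
```

```text
t: 9.95
ee_pos: [0.5086, 0.0897, 0.1848]
eef_rot: [[0.987, -0.163, -0.0], [-0.163, -0.987, 0.0], [-0.0, 0.0, -1.0]]
contact_force: [0.7, -0.5, -4.7]
finger_gap: 0.156
gripper_force: 44.7
t: 10.25
ee_pos: [0.5086, 0.0897, 0.1838]
eef_rot: [[0.987, -0.163, -0.0], [-0.163, -0.987, -0.0], [-0.0, 0.0, -1.0]]
contact_force: [0.3, 0.2, -4.0]
finger_gap: 0.152
gripper_force: 44.7
```

```bash
python3 -m jog '[0,0,-1,0,0, 0,0,-2,0,0, 0,0,-2,0,0]' ; python3 -m jog '[0,0,-1,0,0, 0,0,-2,0,0, 0,0,-2,0,0]'
```

```text
t: 10.55
ee_pos: [0.5086, 0.0897, 0.1817]
eef_rot: [[0.987, -0.163, -0.0], [-0.163, -0.987, 0.0], [-0.0, 0.0, -1.0]]
contact_force: [-0.0, -0.3, -4.7]
finger_gap: 0.152
gripper_force: 44.7
t: 10.85
ee_pos: [0.5086, 0.0898, 0.1797]
eef_rot: [[0.987, -0.163, -0.0], [-0.163, -0.987, 0.0], [-0.0, 0.0, -1.0]]
contact_force: [0.6, 0.4, -5.2]
finger_gap: 0.154
gripper_force: 44.7
```

```bash
python3 -m jog '[0,0,-2,0,0, 0,0,-4,0,0, 0,0,-4,0,0]' ; python3 -m jog '[0,0,-2,0,0, 0,0,-4,0,0, 0,0,-4,0,0]' ; python3 -m jog '[0,0,-1.5,0,0, 0,0,-3,0,0, 0,0,-3,0,0]'
```

```text
t: 11.15
ee_pos: [0.5085, 0.0897, 0.1755]
eef_rot: [[0.987, -0.163, -0.001], [-0.163, -0.987, 0.0], [-0.001, 0.0, -1.0]]
contact_force: [-0.2, 0.7, -5.4]
finger_gap: 0.157
gripper_force: 44.7
t: 11.45
ee_pos: [0.5085, 0.0898, 0.1715]
eef_rot: [[0.987, -0.163, -0.001], [-0.163, -0.987, 0.0], [-0.001, 0.0, -1.0]]
contact_force: [-0.2, 0.3, -5.4]
finger_gap: 0.155
gripper_force: 44.7
t: 11.75
ee_pos: [0.5086, 0.0898, 0.1687]
eef_rot: [[0.987, -0.163, -0.0], [-0.163, -0.987, 0.0], [-0.0, 0.0, -1.0]]
contact_force: [0.4, -0.5, -5.3]
finger_gap: 0.157
gripper_force: 44.7
```

Now feeling for the seat: about 2.7 mm left.

```bash
python3 -m jog '[0,0,-0.5,0,0, 0,0,-1,0,0, 0,0,-1.5,0,0, 0,0,-1.5,0,0]' ; python3 -m jog '[0,0,-0.5,0,0, 0,0,-0.5,0,0]'; python3 -m jog '[0,0,-0.5,0,0, 0,0,-0.5,0,0]'
```

```text
t: 12.15
ee_pos: [0.5086, 0.0898, 0.1673]
eef_rot: [[0.987, -0.163, -0.0], [-0.163, -0.987, 0.0], [-0.0, 0.0, -1.0]]
contact_force: [-0.3, -0.3, -4.7]
finger_gap: 0.153
gripper_force: 44.7
t: 12.35
ee_pos: [0.5086, 0.0897, 0.1668]
eef_rot: [[0.987, -0.163, -0.0], [-0.163, -0.987, -0.0], [-0.0, 0.0, -1.0]]
contact_force: [0.1, 0.1, -5.2]
finger_gap: 0.156
gripper_force: 44.7
t: 12.55
ee_pos: [0.5086, 0.0898, 0.1663]
eef_rot: [[0.987, -0.163, -0.0], [-0.163, -0.987, 0.0], [-0.0, -0.0, -1.0]]
contact_force: [-0.2, 0.4, -4.9]
finger_gap: 0.155
gripper_force: 44.7
```

```bash
for i in 1 2 3; do python3 -m jog '[0,0,-0.4,0,0, 0,0,-0.4,0,0]' | grep -E 'pos|contact'; done
```

```text
ee_pos: [0.5087, 0.0898, 0.1659]
contact_force: [-0.3, 0.9, -4.6]
ee_pos: [0.5087, 0.0898, 0.1657]
contact_force: [-0.1, 0.2, -3.7]
ee_pos: [0.5087, 0.0898, 0.1655]
contact_force: [-2.0, -0.1, 0.5]
```

```bash
python3 -m jog '[0,0,0,0,0, 0,0,0,0,18, 0,0,0,0,24, 0,0,0,0,40, 0,0,0,0,40, 0,0,0,0,40]' ; python3 - <<'E'
from h import *
s=ctrl.grab_frame("scene"); cv2.imwrite("pics/v8.png",cv2.resize(s[130:290,180:360],(675,600),interpolation=2))
E
```

```text
t: 13.75
ee_pos: [0.5087, 0.0897, 0.1651]
eef_rot: [[0.987, -0.163, 0.0], [-0.163, -0.987, -0.0], [0.0, 0.0, -1.0]]
contact_force: [-0.3, 1.0, -0.7]
finger_gap: 0.45
gripper_force: 0.0
```

View pics/v8.png

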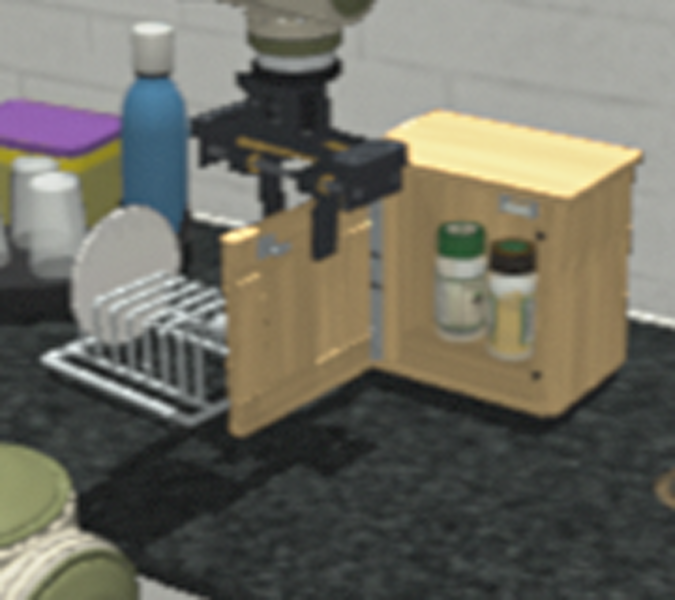

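The door is seated on its pins at about 96° open and released; the gripper straddles its top rail. Next I lift off and go round to the front, near the free edge.

```bash
python3 -m jog '[0,0,5,0,40, 0,0,20,0,40, 0,0,50,0,40, 0,0,75,0,0, -25,30,75,0,0, -49,55,75,0,0, -49,55,60,0,0, -49,55,30,0,0, -49,55,10,0,0, -49,55,10,0,0]'; python3 -m jog '[0,0,0,0,0, 0,0,0,0,0]'
```

```text
t: 14.8
ee_pos: [0.4585, 0.1447, 0.1735]
eef_rot: [[0.987, -0.163, -0.004], [-0.163, -0.987, -0.0], [-0.004, 0.001, -1.0]]
contact_force: [0.3, 0.8, 0.6]
finger_gap: 0.007
gripper_force: 0.0
t: 15.0
ee_pos: [0.4603, 0.1448, 0.1764]
eef_rot: [[0.987, -0.163, 0.002], [-0.163, -0.987, 0.0], [0.002, -0.001, -1.0]]
contact_force: [0.2, -0.2, 0.4]
finger_gap: 0.008
gripper_force: 0.0
```

```bash
python3 -m jog '[0,-8,0,0,0, 0,-18,0,0,0, 0,-28,0,0,0, 0,-40,0,0,0, 0,-52,0,0,0, 0,-64,0,0,0, 0,-76,0,0,0, 0,-88,0,0,0, 0,-100,0,0,0, 0,-112,0,0,0]'; python3 -m jog '[4,-8,0,0,0, 8,-15,0,0,0, 12,-22,0,0,0, 16,-30,0,0,0, 21,-37,0,0,0, 26,-44,0,0,0, 32,-52,0,0,0, 37,-58,0,0,0, 42,-63,0,0,0, 46,-68,0,0,0]'
python3 - <<'E'
from h import *
s=ctrl.grab_frame("scene"); cv2.imwrite("pics/v9.png",cv2.resize(s[130:290,180:360],(675,600),interpolation=2))
E
```

```text
t: 16.0
ee_pos: [0.4596, 0.0317, 0.1751]
eef_rot: [[0.987, -0.164, -0.0], [-0.164, -0.987, 0.0], [-0.0, -0.0, -1.0]]
contact_force: [-0.4, -0.4, -0.2]
finger_gap: 0.008
gripper_force: 0.1
t: 17.0
ee_pos: [0.5061, -0.0357, 0.1751]
eef_rot: [[0.987, -0.163, -0.0], [-0.163, -0.987, 0.0], [-0.0, -0.0, -1.0]]
contact_force: [0.0, 0.8, 0.4]
finger_gap: 0.003
gripper_force: 0.1
```

View pics/v9.png

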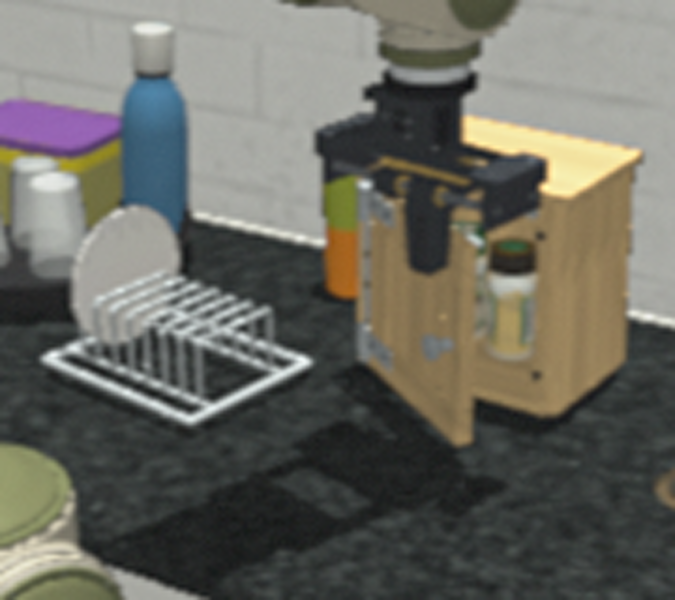

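The door hangs straight at about 30° open with the fingers on its front. I'll keep pushing, now more slowly.

```bash
python3 -m jog '[5,-4,0,0,0, 10,-7,0,0,0, 15,-11,0,0,0, 20,-14,0,0,0, 25,-17,0,0,0, 30,-20,0,0,0, 35,-22,0,0,0, 40,-24,0,0,0, 45,-26,0,0,0, 48,-28,0,0,0]'; python3 -m jog '[2,0,0,0,0, 4,-1,0,0,0, 6,-2,0,0,0, 8,-3,0,0,0, 8,-3,0,0,0]';python3 -m jog '[2,0,0,0,0, 4,-1,0,0,0, 6,-2,0,0,0, 6,-2,0,0,0]'
```

```text
t: 18.05
ee_pos: [0.5541, -0.0634, 0.1751]
eef_rot: [[0.987, -0.163, 0.0], [-0.163, -0.987, 0.0], [0.0, -0.0, -1.0]]
contact_force: [0.3, 0.4, -0.0]
finger_gap: 0.006
gripper_force: 0.2
t: 18.55
ee_pos: [0.5619, -0.0664, 0.1752]
eef_rot: [[0.987, -0.164, 0.0], [-0.164, -0.987, -0.0], [0.0, 0.0, -1.0]]
contact_force: [0.2, -0.5, 0.2]
finger_gap: 0.008
gripper_force: 0.1
t: 18.95
ee_pos: [0.5679, -0.0684, 0.1751]
eef_rot: [[0.987, -0.164, 0.0], [-0.164, -0.987, -0.0], [0.0, 0.0, -1.0]]
contact_force: [0.2, 0.7, 0.8]
finger_gap: 0.005
gripper_force: 0.0
```

```bash
for i in 1 2 3 4; do python3 -m jog '[1,0,0,0,0, 2,0,0,0,0, 2,0,0,0,0]' | grep -E 'pos|contact'; done
```

```text
ee_pos: [0.5697, -0.0683, 0.1751]
contact_force: [-0.3, -1.4, 0.4]
ee_pos: [0.5714, -0.0684, 0.1751]
contact_force: [-1.5, -1.1, 2.2]
ee_pos: [0.5738, -0.0683, 0.1751]
contact_force: [-1.7, -1.5, -0.3]
ee_pos: [0.576, -0.0681, 0.1752]
contact_force: [-1.5, -1.0, -0.4]
```

```bash
for i in 1 2 3 ; do python3 -m jog '[1,0,0,0,0, 2,0,0,0,0, 2,0,0,0,0]' | grep -E 'pos|contact'; done
```

```text
ee_pos: [0.578, -0.0681, 0.1752]
contact_force: [-0.0, 0.0, 0.1]
ee_pos: [0.58, -0.0682, 0.1752]
contact_force: [0.2, 0.3, 0.6]
ee_pos: [0.5809, -0.0682, 0.1752]
contact_force: [-5.7, -0.2, 2.6]
```

```bash
python3 -m jog '[-5,0,0,0,0, -20,0,0,0,0, -50,0,10,0,0, -80,-20,50,0,0, -80,-60,100,0,0, -80,-100,100,0,0, -80,-140,100,0,0, -80,-140,100,0,0]'; python3 - <<'E'
from h import *
s=ctrl.grab_frame("scene"); t=ctrl.grab_frame("top")
cv2.imwrite("pics/v10.png",np.hstack([cv2.resize(s[140:270,250:350],(400,520),interpolation=2),cv2.resize(t[135:265,250:350],(400,520),interpolation=2)]))
E
```

```text
t: 21.85
ee_pos: [0.5014, -0.2125, 0.2751]
eef_rot: [[0.986, -0.168, 0.001], [-0.168, -0.986, -0.002], [0.001, 0.001, -1.0]]
contact_force: [-0.3, 0.5, -1.6]
finger_gap: 0.007
gripper_force: 0.0
```

View pics/v10.png

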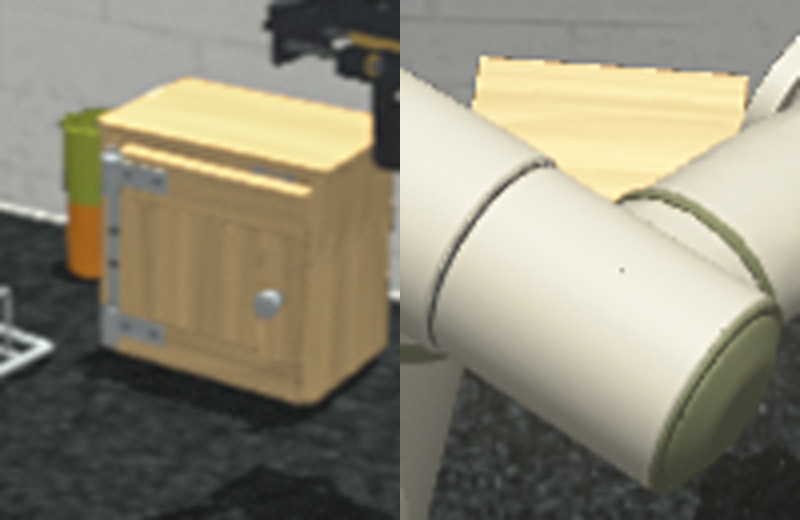

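The door is shut flush on both hinges, with the knob near (266,303), and the arm is clear of it. Handing in.

```bash
python3 -m jog '[0,0,0,0,0, 0,0,0,0,0, 0,0,0,0,0]' | head -1; python3 -c "
from station import ctrl
print(ctrl.job_done())"
```

```text
t: 22.25
the job is handed in; nothing more can be done
None
```

The door is back on both hinge pins and shut flush, with the catch felt to snap over. The arm touches nothing, and I handed the job in at about 22 s; the station gave no verdict.

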